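# Line up the plant pots against the bench stop and start the grow lamps

## Robot

A 6-joint arm with a two-finger parallel gripper is mounted at the origin on the work surface. World frame = base frame: x ahead of the robot, y to its left, z up, the work surface at z = 0. Lengths are in m, angles in rad, forces in N, time in s.
With the tool pointing down it reaches from about 0.3 to 0.875 m from the base axis. Payload 6.4 kg.
Tool frame: the origin (TCP) lies midway between the tips of the shut fingers; the grasp point (between the pads) lies 19 mm behind it (grasp_offset is the distance from the TCP to the grasp point, in m); z points along the fingers, y is the line along which they close (so a half turn about z gives the same grasp; the last joint's range is limited). The gripper opens to 85 mm and grips with 20 to 120 N. Pads are 22 mm wide; open, the fingers measure 114 mm over their backs; the gripper's body (76 mm by 85 mm) begins 54 mm behind the grasp point. The pads swing forward as they close: fully open they stand 13 mm farther back than shut.
Start: joints at [-1.509, 0.181, 1.607, -0, 1.354, -0.206], TCP at [0.152, -0.555, 0.231] pointing down, gripper open.
Joint ranges: [-2.99, 2.99], [-0.89, 2.07], [0.3, 2.58], [-1.14, 4.28], [0, 2.63], [-3.12, 3.12]. Speed limits (rad/s): [2.57, 2.57, 3.01, 3.14, 3.14, 3.14].

## Interface

Orientations are given as a unit quaternion [w, x, y, z].
In Python, from bench import * gives the robot as it stands. The module is installed in compiled form; this text tells all that it offers.
- The arm moves only by the tool servo_tool, never from a script. Its argument "commands" is text: rows parted by semicolons, each of 7 numbers parted by spaces: the turn, a rotation vector about the tool's x, y, z in rad, then the shift along the tool's x, y, z in mm, then the opening, from 0 (shut) to 1 (fully open). In form: wx wy wz dx dy dz claw; .... A call has 1 to 5 rows; each row shifts and turns the commanded pose from where the row before left it, along the tool's axes as they then stand; what a row does not reach is not made up. A row lasts 1/8 s, in which the tool goes at most 62.5 mm and 10.7 degrees, less where a joint would pass 70% of its speed; a pose out of reach is approached as far as the arm can. A call with a gripper value outside its range is refused whole. The fingers move at their own pace and stop on an object; the grip force is fixed at half the most. Time passes only in rows, so rows that do not move let the fingers close. It gives the time, the measured TCP pose, the force, the opening and the grip force at its end, in the units of the state.
- get_obs(): the state, without advancing time (a new reading comes with each control period).
- camera(name): name is "scene" or "top"; returns the picture (480x640x3 uint8, blue, green, red); there is no depth.
- calibration(name): a dict with "fx", "fy", "cx", "cy" (pixels), "k1" (the pictures are not rectified: a ray, as slopes to the right and down, at radius r is drawn at 1 + k1 r^2 times it, then the intrinsics apply), "R" (3x3) and "t" (3): a world point X has camera coordinates R X + t. Camera axes: x right, y down, z forward; pixel columns grow to the right and rows downward; lengths in m; the calibration is good to about 2 mm. A picture is of the moment at which its call begins. calibration takes no time and is no camera call.
- hand_in(): hands the job in; it is judged then, once.
The state is a dict: "time_s": time; "q": joint angles; "dq": joint speeds; "joint_efforts": joint torques, N m; "eef_pos": TCP position; "eef_rot": TCP orientation; "wrist_force": force on the tool from outside, world axes, zero at the start; "torque": the same for the moment, N m; "opening": opening from 0.0 (shut) to 1.0 (fully open); "grasp_force": force on a finger pad.
Only numpy, scipy, OpenCV 4.12 (cv2) and the standard library are available. Lean on these libraries where they do the work, as an engineer would, in place of code of your own. Each camera call takes 0.05 s, during which the arm holds its last target. There are 200 camera calls.

## Task

Pick up the straightedge by its rib and, touching the four square pots with its edge only, gently push them as one row against the fence of the bench stop, pressing just firmly enough, for a moment, that all four bear on the fence at once. Leave them in a straight row square on the fence, lay the straightedge flat on the bench clear of the pots, and then start the lamps: push the toggle over towards the pilot lamp (never the other way), hold it fully over for a second and let it spring back. Leave everything else alone.

Things in the scene. Friction and masses are not known exactly. Their poses are not given: they have to be found in the camera images.
- pot1: loose empty square black plastic pot, 60 x 60 mm outside, 65 mm tall, straight walls 3 mm thick, about 60 g. Origin: centre of its underside; x, y square to its sides, z up. Pot 1 of the row of four, counted from the stop's -y end; they stand about 80 mm apart along the stop's y, in front of the fence, out of line and twisted by up to about 14 degrees.
- pot2: loose empty square black plastic pot, 60 x 60 mm outside, 65 mm tall, straight walls 3 mm thick, about 60 g. Origin: centre of its underside; x, y square to its sides, z up. Pot 2 of the row of four, counted from the stop's -y end; they stand about 80 mm apart along the stop's y, in front of the fence, out of line and twisted by up to about 14 degrees.
- pot3: loose empty square black plastic pot, 60 x 60 mm outside, 65 mm tall, straight walls 3 mm thick, about 60 g. Origin: centre of its underside; x, y square to its sides, z up. Pot 3 of the row of four, counted from the stop's -y end; they stand about 80 mm apart along the stop's y, in front of the fence, out of line and twisted by up to about 14 degrees.
- pot4: loose empty square black plastic pot, 60 x 60 mm outside, 65 mm tall, straight walls 3 mm thick, about 60 g. Origin: centre of its underside; x, y square to its sides, z up. Pot 4 of the row of four, counted from the stop's -y end; they stand about 80 mm apart along the stop's y, in front of the fence, out of line and twisted by up to about 14 degrees.
- straightedge: loose 0.35 kg straightedge lying flat: aluminium blade 8 mm thick, 320 mm long (y), with an upright wooden grip rib on it, 12 mm thick (x), 140 mm long (y), top 58 mm above the blade's underside. Origin: blade's underside below the rib's middle, z up. The blade reaches 45 mm to its front edge (+x, the wide side, for pushing ahead of the fingers) and 25 mm to its rear edge (-x).
- stop: fixed bench stop: steel base and an aluminium fence bar, 350 mm long (y), 12 mm thick, 1 to 43 mm above the bench. Origin: at bench height, middle of the base's edge nearest the robot; x away from the robot, y along the fence. The fence is square to x; its setting varies and is not reported: its front face is 21 to 45 mm before the origin (-x): find it by touch. It does not yield; about 15 N over the row is right.
- switchbox: grey switch box for the grow lamps, fixed to the bench, 90 (x) x 80 (y) x 45 mm tall. Origin: centre of its underside; z up. A steel toggle stands in the middle of its top and a small round pilot lamp sits 28 mm from the middle on the +y side.
- toggle (a joint): spring-centred toggle on the switch box, in rad: 0 upright, positive when leaning towards the pilot lamp (box +y), end stops at +0.45 and -0.45. It pivots about the box's x, 46 mm above the bench; springs back to 0 when let go; about 3 N at 40 mm above the pivot pushes it right over.
- toggle_tip (a point): tip of the toggle, 50 mm above its pivot (96 mm above the bench when upright); the toggle is a round steel bat, 8 mm across at the foot, 14 mm at the tip.
- tape: black roll of tape lying flat, 60 mm across, 18 mm tall, bystander, loose; origin: centre of its underside.
- clip_tin: round steel tin, 56 mm across, 30 mm tall, bystander, loose; origin: centre of its underside.
- jar: glass jar with lid, 54 mm across, 75 mm tall, bystander, loose; origin: centre of its underside.
- round_pot: small terracotta round pot, 64 mm across, 60 mm tall, bystander, loose; origin: centre of its underside.
- feed: white bottle, 60 mm across, 150 mm tall, bystander, loose; origin: centre of its underside.
- label_box: cardboard box 50 x 80 x 45 mm, bystander, loose; origin: centre of its underside.
Mind the look-alikes: they are no part of the job. Leave any blue look-alike of the switchbox alone.

How it is judged:
On the way, in this order (a step that is already met when the one before it is completed fails the run):
1. all four pots bear on the fence at once (each over 0.4 N), pressed by the straightedge (each over 0.3 N) (contact force between each of pot1, pot2, pot3, pot4 and stop above 0.4 N and contact force between each of pot1, pot2, pot3, pot4 and straightedge above 0.3 N), for 0.2 s.
2. the straightedge lies flat on the bench, let go and clear of the pots (height (world z) of straightedge below 0.005 m and angle between straightedge's own z axis and vertical below 0.05 rad and contact force between the fingers and straightedge below 0.05 N and contact force between straightedge and pot1 below 0.05 N and contact force between straightedge and pot2 below 0.05 N and contact force between straightedge and pot3 below 0.05 N and contact force between straightedge and pot4 below 0.05 N), for 0.2 s.
3. the toggle is held over towards the pilot lamp (beyond 0.33 rad) for 0.6 s (value of joint toggle above 0.33 rad), for 0.6 s.
At the end, for the whole second after the job is handed in: Pots upright, at rest, centres at most 80 mm before the stop's origin, square to it within 0.05 rad, within 4 mm of their neighbours' line; straightedge flat on the bench, at rest, touching no pot; toggle within 0.06 rad of centre (x of each of pot1, pot2, pot3, pot4 in the frame of stop above -0.08 m and angle between each of pot1, pot2, pot3, pot4's own z axis and vertical below 0.08 rad and angle between the x axis of each of pot1, pot2, pot3, pot4 and the x axis of stop, either way round below 0.05 rad and linear speed of each of pot1, pot2, pot3, pot4, straightedge below 0.01 m/s and x of pot2 in the frame of pot1 between -0.004 and 0.004 m and x of pot3 in the frame of pot2 between -0.004 and 0.004 m and x of pot4 in the frame of pot3 between -0.004 and 0.004 m and contact force between straightedge and pot1 below 0.05 N and contact force between straightedge and pot2 below 0.05 N and contact force between straightedge and pot3 below 0.05 N and contact force between straightedge and pot4 below 0.05 N and height (world z) of straightedge below 0.005 m and angle between straightedge's own z axis and vertical below 0.05 rad and value of joint toggle between -0.06 and 0.06 rad).
It fails at once if a pot is touched by the gripper or arm instead of the straightedge (contact force between any of the fingers, the arm and pot1 above 0.5 N or contact force between any of the fingers, the arm and pot2 above 0.5 N or contact force between any of the fingers, the arm and pot3 above 0.5 N or contact force between any of the fingers, the arm and pot4 above 0.5 N).
It fails at once if a pot is squeezed with more than 25 N (contact force between any of straightedge, stop and pot1 above 25 N or contact force between any of straightedge, stop and pot2 above 25 N or contact force between any of straightedge, stop and pot3 above 25 N or contact force between any of straightedge, stop and pot4 above 25 N).
It fails at once if a pot is tipped by more than 0.4 rad (angle between any of pot1, pot2, pot3, pot4's own z axis and vertical above 0.4 rad).
It fails at once if the toggle is pushed away from the pilot lamp by more than 0.25 rad (value of joint toggle below -0.25 rad).
It fails at once if a bystander is moved by more than 20 mm (distance of any of tape, clip_tin, jar, round_pot, feed, label_box from where it was at the start of the episode above 0.02 m).
It also fails if it takes over 64 s, if anything falls off the work surface, if the arm or the gripper's body presses on something with over 40 N, if the wrist force passes 120 N, or if a joint passes its speed limit or range.

## Working session

There is one attempt and no reset: what is moved stays moved. The work goes in short steps, Python scripts to look and compute and a tool call to move; the robot and the scene stay as the last step left them, time stands still between calls to the robot, and variables do not carry over. Pictures are saved under pics/ and viewed, at most 10 in all, crops included, and the job is handed in when it is done.

Besides the shell and the picture viewer there is one more tool, called after "Emit:" by a JSON object that holds its "name" and its "arguments", one argument or row to a line. servo_tool: Moves the arm, as the interface text tells. Its arguments: {"type":"object","properties":{"commands":{"type":"string"}},"required":["commands"]}

```bash
mkdir -p pics; cat > h.py <<'E'
from bench import *
import numpy as np, cv2
def ray(name,u,v):
    c=calibration(name); R=np.array(c["R"]); t=np.array(c["t"])
    d=np.array([(u-c["cx"])/c["fx"],(v-c["cy"])/c["fy"]]); p=d.copy()
    for _ in range(10): p=d/(1+c["k1"]*(p@p))
    return -R.T@t, R.T@np.array([p[0],p[1],1])
def pt(name,u,v,z):
    o,d=ray(name,u,v); return o+d*(z-o[2])/d[2]
def px(name,X):
    c=calibration(name); x=np.array(c["R"])@np.array(X)+np.array(c["t"]); s=x[:2]/x[2]; s=s*(1+c["k1"]*(s@s))
    return s*[c["fx"],c["fy"]]+[c["cx"],c["cy"]]
E
python3 - <<'E'
from h import *
for n in("top","scene"):
    cv2.imwrite(f"pics/{n}0.png",camera(n)); c=calibration(n); print(n,c["fx"],ray(n,320,240))
E
```

```text
top 486.8072662435466 (array([0.42312692, 0.02414736, 1.17764429]), array([ 0.07980301,  0.00405791, -0.99683279]))
scene 451.97065793399787 (array([ 1.25722982, -0.12180884,  0.95783318]), array([-0.63967944,  0.14781549, -0.75439208]))
```

View pics/top0.png

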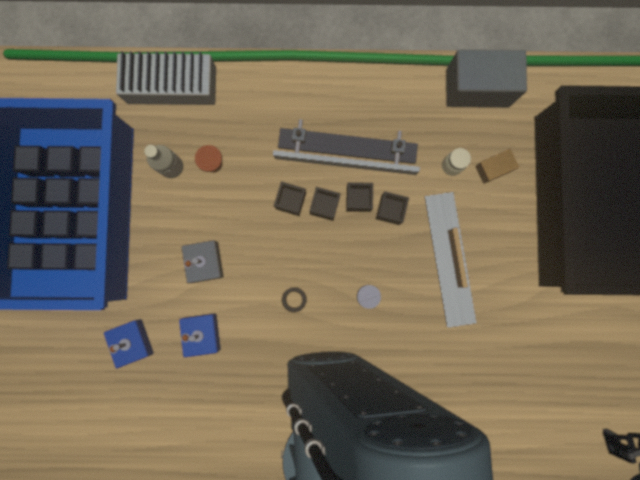

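View pics/scene0.png

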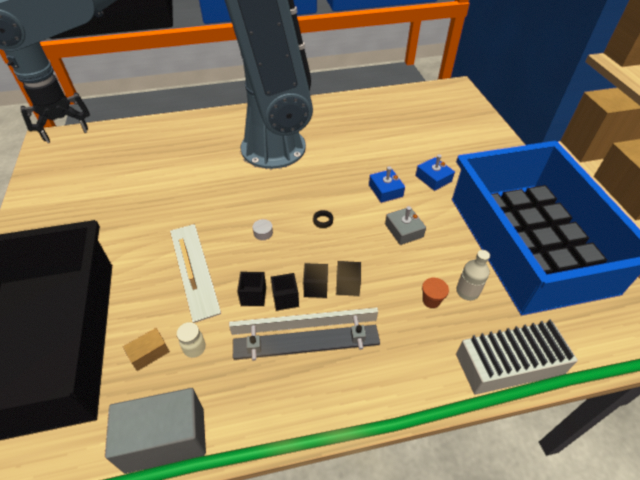

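Top view: straightedge at (450,260), with its rib at (459,257) on the right, so its wide side faces left (+y). The four pots are at (291,198), (325,204), (360,197) and (392,208). The fence bar runs from (275,154) to (418,170). Look-alikes: for the switch box there is grey (201,262) against blue (128,343) and (199,335), and I choose the grey one. For the pots there are the tray pots at (55,200), and I choose the four loose ones. The ribbed block at (165,78) could pass for the stop, which I take to be at (347,150). Next is a close crop to check.

```bash
python3 - <<'E'
from h import *
im=cv2.imread("pics/top0.png")
cv2.imwrite("pics/c0.png",cv2.resize(im[115:335,170:490],None,fx=2.5,fy=2.5,interpolation=cv2.INTER_CUBIC))
hsv=cv2.cvtColor(im,cv2.COLOR_BGR2HSV)
def blobs(m,lo,name):
    n,l,s,c=cv2.connectedComponentsWithStats(m.astype(np.uint8))
    for i in range(1,n):
        if s[i,4]>lo and 170<c[i][0]<490 and 115<c[i][1]<335:
            k=np.argwhere(l==i)[:,::-1].astype(np.float32); r=cv2.minAreaRect(k)
            print(name,s[i,4],np.round(c[i],1),np.round(cv2.boxPoints(r),1).tolist())
H,S,V=[hsv[...,i].astype(int) for i in range(3)]
blobs(V<85,200,"dark"); blobs((S<60)&(V>110),200,"lightgrey")
blobs((S<60)&(V>=85)&(V<135),300,"grey")
for n,p in dict(box=(201,262),wood=(250,240),blade=(440,220),rib=(459,250),fence=(340,161),pot=(291,198)).items(): print(n,hsv[p[1],p[0]])
E
```

```text
dark 239 [286.5 139.6] [[278.79998779296875, 147.0], [281.0, 129.0], [296.29998779296875, 130.89999389648438], [294.0, 148.89999389648438]]
dark 1710 [347.7 145.9] [[299.70001220703125, 149.6999969482422], [301.79998779296875, 131.0], [396.1000061035156, 141.8000030517578], [393.8999938964844, 160.5]]
dark 243 [408.3 153.6] [[398.79998779296875, 160.89999389648438], [401.29998779296875, 142.39999389648438], [416.29998779296875, 144.39999389648438], [413.8999938964844, 162.89999389648438]]
dark 211 [173.5 168.1] [[160.8000030517578, 171.39999389648438], [174.3000030517578, 155.6999969482422], [185.1999969482422, 165.0], [171.6999969482422, 180.6999969482422]]
dark 208 [345.3 164.8] [[275.8999938964844, 157.6999969482422], [276.1000061035156, 156.0], [415.1000061035156, 171.89999389648438], [414.8999938964844, 173.60000610351562]]
dark 689 [289.9 198.7] [[273.6000061035156, 207.8000030517578], [281.29998779296875, 182.10000610351562], [306.1000061035156, 189.5], [298.3999938964844, 215.1999969482422]]
dark 679 [359.1 197.2] [[347.0, 183.0], [371.0, 183.0], [371.0, 211.0], [347.0, 211.0
[... 602 characters left out ...]
5.5, 175.5]]
lightgrey 3477 [448.8 260.1] [[423.6000061035156, 195.6999969482422], [453.70001220703125, 190.5], [476.6000061035156, 323.0], [446.3999938964844, 328.20001220703125]]
lightgrey 470 [368.6 296.4] [[357.0, 285.0], [380.0, 285.0], [380.0, 308.0], [357.0, 308.0]]
grey 309 [390.  144.9] [[329.0, 134.0], [341.70001220703125, 105.5], [419.20001220703125, 140.10000610351562], [406.5, 168.60000610351562]]
grey 1217 [200.7 261.4] [[180.39999389648438, 245.39999389648438], [213.8000030517578, 239.89999389648438], [220.10000610351562, 277.5], [186.6999969482422, 283.1000061035156]]
box [150   5 112]
wood [ 18  91 151]
blade [ 60   5 156]
rib [ 19  97 163]
fence [ 75   7 142]
pot [12 50 76]
```

View pics/c0.png

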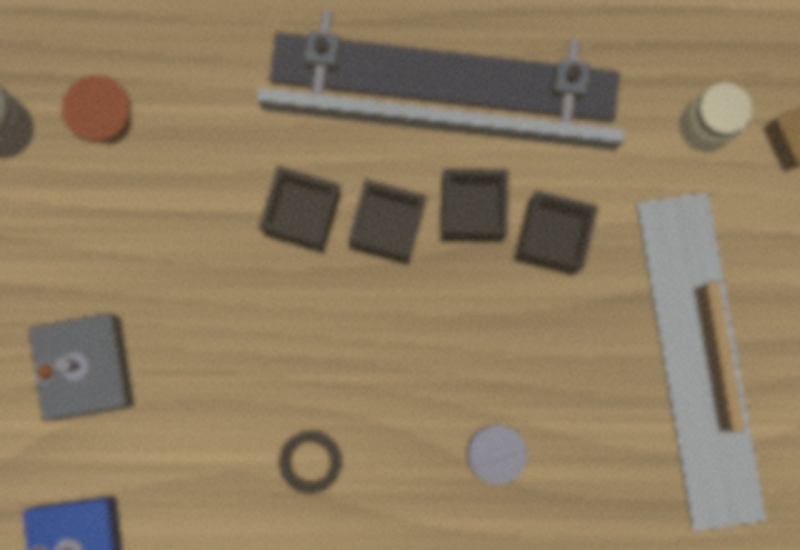

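The crop confirms the picks. The grey box has its toggle at about (72,366) with the lamp to its left (+y), the wide side of the blade is to the left of the rib, and there are four pots in front of the fence.

```bash
python3 - <<'E'
from h import *
P=lambda a,b,z: pt("top",170+a/2.5,115+b/2.5,z)
f=lambda l:np.round(l,4).tolist()
b=[P(638,203,.008),P(709,193,.008),P(764,518,.008),P(695,530,.008)]
print("blade",[f(x) for x in b],"c",f(np.mean(b,0)))
d1=(b[0]+b[1]-b[2]-b[3])/2; print("len",np.linalg.norm(d1),"ang",np.degrees(np.arctan2(d1[1],d1[0])), "w",np.linalg.norm(b[0]-b[1]))
r=[P(709,283,.058),P(742,431,.058)]; print("rib top R edge?",[f(x) for x in r]); r=[P(720,283,.058),P(742,428,.058),P(697,290,.058),P(727,431,.058)];print([f(x) for x in r])
e=[P(259,92,.043),P(622,132,.043)]; print("fence rear/top",[f(x) for x in e]); e=[P(259,101,.043),P(622,141,.043)]; print("fence front",[f(x) for x in e])
d=e[0]-e[1]; print("len",np.linalg.norm(d),"yang",np.degrees(np.arctan2(d[1],d[0])))
base=[P(276,33,.005),P(620,70,.005),P(272,82,.005),P(614,121,.005)]; print("base",[f(x) for x in base])
for n,c in dict(p4=[(277,167),(341,184),(325,251),(262,231)],p3=[(367,180),(425,197),(409,263),(350,245)],p2=[(442,170),(507,170),(505,241),(440,240)],p1=[(534,192),(597,206),(578,273),(515,258)]).items():
    q=[P(*x,.065) for x in c]; v=q[3]-q[0];print(n,[f(x[:2]) for x in q],"c",f(np.mean(q[:2],0)), np.degrees(np.arctan2((q[0]-q[1])[1],(q[0]-q[1])[0])))
q=[P(29,327,.045),P(115,314,.045),P(128,404,.045),P(43,420,.045)]; print("box",[f(x[:2]) for x in q],f(np.mean(q,0)))
print("tip",f(P(72,366,.096)),f(P(72,366,.046)),"lamp",f(P(45,372,.048)))
for n,(a,bb,z) in dict(tape=(310,461,.01),tin=(498,454,.03),jar=(727,108,.075),rp=(96,108,.06)).items(): print(n,f(P(a,bb,z)))
print("feed",f(pt("top",152,152,.15)))
print(get_obs()["eef_rot"],get_obs()["wrist_force"])
E
```

```text
blade [[0.6258, -0.2258, 0.008], [0.6362, -0.295, 0.008], [0.3236, -0.3433, 0.008], [0.3118, -0.2774, 0.008]] c [0.4744, -0.2854, 0.008]
len 0.31721627865844326 ang 9.060215395027987 w 0.0700038130235423
rib top R edge? [[0.5428, -0.2802, 0.058], [0.4067, -0.3087, 0.058]]
[[0.5429, -0.2904, 0.058], [0.4094, -0.3088, 0.058], [0.5362, -0.269, 0.058], [0.4066, -0.295, 0.058]]
fence rear/top [[0.7229, 0.1407, 0.043], [0.6875, -0.2037, 0.043]]
fence front [[0.7142, 0.1405, 0.043], [0.6789, -0.2036, 0.043]]
len 0.34598397224221156 yang 84.14502065441201
base [[0.7922, 0.1288, 0.005], [0.7583, -0.2098, 0.005], [0.743, 0.132, 0.005], [0.7073, -0.2036, 0.005]]
p4 [[0.6465, 0.1206], [0.6312, 0.0612], [0.5686, 0.0752], [0.5867, 0.1335]] c [0.6388, 0.0909, 0.065] 75.48570218862214
p3 [[0.6351, 0.0372], [0.6197, -0.0166], [0.5582, -0.0022], [0.5744, 0.0523]] c [0.6274, 0.0103, 0.065] 74.001522721191
p2 [[0.6451, -0.0322], [0.6457, -0.0924], [0.5794, -0.0906], [0.5798, -0.0306]] c [0.6454, -0.0623, 0.065] 90.52498541314712
p1 [[0.6253, -0.1174], [0.6127, -0.1756], [0.5503, -0.1578], [0.5637, -0.0998]] c [0.619, -0.1465, 0.065] 77.83131141226205
box [[0.4975, 0.3509], [0.5103, 0.2712], [0.4267, 0.257], [0.4113, 0.3352]] [0.4614, 0.3036, 0.045]
tip [0.4598, 0.297, 0.096] [0.4615, 0.3096, 0.046] lamp [0.4556, 0.3339, 0.048]
tape [0.3741, 0.0896, 0.01]
tin [0.3829, -0.0877, 0.03]
jar [0.7035, -0.2944, 0.075]
rp [0.7017, 0.2907, 0.06]
feed [0.6917, 0.3904, 0.15]
[-7.59602235e-04  9.91046179e-01  1.33517387e-01  3.47992511e-05] [-0.18708835  0.05627596 -0.16411566]
```

Emit:
{"name": "servo_tool", "arguments": {
  "commands": "0 0 0 54 -24 0 0.6; 0 0 0 54 -24 0 0.6; 0 0 0 54 -24 0 0.6; 0 0 0 54 -24 0 0.6; 0 0 0 54 -24 0 0.6"
}}

```text
time_s: 0.72
eef_pos: [0.3819, -0.3658, 0.2311]
eef_rot: [-0.0, 0.991, 0.133, -0.0]
wrist_force: [0.4, -0.5, -0.3]
opening: 0.602
grasp_force: 0.0
```

Emit:
{"name": "servo_tool", "arguments": {
  "commands": "0 0 0 54 -24 0 0.6; 0 0 0 54 -24 0 0.6; 0 0 -0.18 0 0 0 0.6; 0 0 -0.18 0 0 0 0.6; 0 0 -0.18 0 0 0 0.6"
}}

```text
time_s: 1.35
eef_pos: [0.4722, -0.2919, 0.2307]
eef_rot: [-0.0, 0.918, 0.396, -0.0]
wrist_force: [0.7, -0.0, -0.1]
opening: 0.598
grasp_force: 0.0
```

Emit:
{"name": "servo_tool", "arguments": {
  "commands": "0 0 -0.18 0 0 0 0.6; 0 0 -0.18 0 0 0 0.6; 0 0 -0.18 0 0 0 0.6; 0 0 -0.18 0 0 0 0.6; 0 0 -0.18 0 0 0 0.6"
}}

```text
time_s: 1.98
eef_pos: [0.472, -0.2922, 0.2308]
eef_rot: [-0.001, 0.655, 0.756, 0.0]
wrist_force: [-0.3, 0.7, -0.9]
opening: 0.602
grasp_force: 0.0
```

Emit:
{"name": "servo_tool", "arguments": {
  "commands": "0 0 -0.18 0 0 0 0.6; 0 0 -0.18 0 0 0 0.6; 0 0 -0.18 0 0 0 0.6; 0 0 -0.18 0 0 0 0.6; 0 0 -0.18 0 0 0 0.6"
}}

```text
time_s: 2.6
eef_pos: [0.472, -0.2922, 0.2307]
eef_rot: [-0.0, 0.261, 0.965, 0.0]
wrist_force: [0.6, -0.2, -1.1]
opening: 0.6
grasp_force: 0.0
```

Emit:
{"name": "servo_tool", "arguments": {
  "commands": "0 0 -0.18 0 0 30 0.6; 0 0 -0.18 0 0 30 0.6; 0 0 -0.18 0 0 40 0.6; 0 0 -0.152 0 0 30 0.6; 0 0 0 0 0 0 0.6"
}}

```text
time_s: 3.22
eef_pos: [0.4704, -0.2907, 0.0984]
eef_rot: [-0.002, -0.078, 0.997, 0.002]
wrist_force: [-0.1, 0.9, -0.4]
opening: 0.6
grasp_force: 0.0
```

```bash
python3 - <<'E'
from h import *
im=camera("scene"); cv2.imwrite("pics/s1.png",cv2.resize(im[170:370,60:360],None,fx=2.6,fy=2.6,interpolation=cv2.INTER_CUBIC)); print(get_obs()["eef_pos"],get_obs()["eef_rot"],get_obs()["q"])
E
```

```text
[ 0.47155919 -0.29181826  0.10044535] [-9.46942214e-04 -7.74438198e-02  9.96995685e-01  1.07777151e-03] [-7.68217577e-01  2.92001829e-01  1.75947425e+00  1.35244513e-05
  1.09298590e+00 -2.49406318e+00]
```

View pics/s1.png

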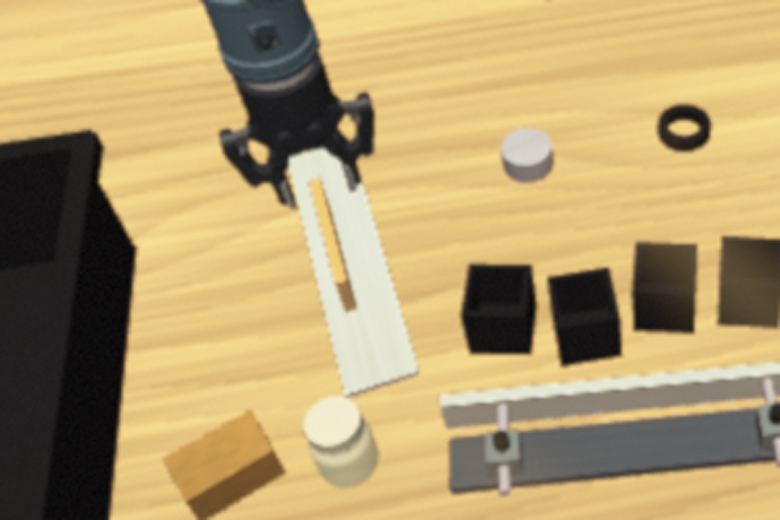

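The scene crop shows the fingers at (290,200) and (352,185), straddling the rib at (330,240) and lined up with it. I'll go down and grip.

Emit:
{"name": "servo_tool", "arguments": {
  "commands": "0 0 0 2 0 30 0.6; 0 0 0 0 0 30 0.6; 0 0 0 0 0 15 0.6; 0 0 0 0 0 7 0.6; 0 0 0 0 0 0 0.3"
}}

```text
time_s: 3.9
eef_pos: [0.4707, -0.2932, 0.0199]
eef_rot: [0.0, -0.079, 0.997, -0.0]
wrist_force: [0.6, -0.5, 0.8]
opening: 0.4
grasp_force: 0.0
```

Emit:
{"name": "servo_tool", "arguments": {
  "commands": "0 0 0 0 0 0 0.15; 0 0 0 0 0 0 0; 0 0 0 0 0 0 0; 0 0 0 0 0 0 0; 0 0 0 0 0 0 0"
}}

```text
time_s: 4.53
eef_pos: [0.4712, -0.2939, 0.0207]
eef_rot: [0.001, -0.079, 0.997, -0.001]
wrist_force: [0.5, -1.6, 6.8]
opening: 0.132
grasp_force: 59.2
```

Emit:
{"name": "servo_tool", "arguments": {
  "commands": "0 0 0 0 0 -15 0; 0 0 0 0 0 -30 0; 0 0 0 0 0 -40 0; 0 0 0 0 0 -20 0; 0 0 0 -5 20 0 0"
}}

```text
time_s: 5.15
eef_pos: [0.4728, -0.2732, 0.1264]
eef_rot: [0.001, -0.078, 0.997, -0.001]
wrist_force: [0.5, 0.5, -2.7]
opening: 0.139
grasp_force: 58.9
```

Emit:
{"name": "servo_tool", "arguments": {
  "commands": "0 0 0 -12 45 0 0; 0 0 0 -15 54 0 0; 0 0 0 -15 54 0 0; 0 0 0 -15 54 0 0; 0 0 0 -13 52 0 0"
}}

```text
time_s: 5.78
eef_pos: [0.4984, -0.0021, 0.1229]
eef_rot: [-0.001, -0.079, 0.997, 0.001]
wrist_force: [0.2, -0.7, -4.1]
opening: 0.13
grasp_force: 59.1
```

Emit:
{"name": "servo_tool", "arguments": {
  "commands": "0 0 0.1 0 0 0 0; 0 0 0.15 0 0 0 0; 0 0 0.18 0 0 0 0; 0 0 0.18 0 0 0 0; 0 0 0.18 0 0 0 0"
}}

```text
time_s: 6.4
eef_pos: [0.4982, -0.0038, 0.1227]
eef_rot: [-0.002, 0.313, 0.95, 0.0]
wrist_force: [0.4, 0.4, -3.6]
opening: 0.137
grasp_force: 59.8
```

Emit:
{"name": "servo_tool", "arguments": {
  "commands": "0 0 0.18 0 0 0 0; 0 0 0.18 0 0 0 0; 0 0 0.18 0 0 0 0; 0 0 0.18 0 0 0 0; 0 0 0.15 0 0 0 0"
}}

```text
time_s: 7.02
eef_pos: [0.4982, -0.0039, 0.1226]
eef_rot: [-0.002, 0.684, 0.729, -0.001]
wrist_force: [-0.2, 1.2, -3.1]
opening: 0.137
grasp_force: 59.8
```

Emit:
{"name": "servo_tool", "arguments": {
  "commands": "0 0 0.1 0 0 0 0; 0 0 0.07 0 0 0 0; 0 0 0 0 0 0 0; 0 0 0 0 0 0 0"
}}

```text
time_s: 7.52
eef_pos: [0.4994, -0.0047, 0.1235]
eef_rot: [-0.001, 0.741, 0.671, -0.0]
wrist_force: [-0.3, -0.1, -3.2]
opening: 0.132
grasp_force: 59.7
```

```bash
python3 - <<'E'
from h import *
o=get_obs(); print(o["time_s"],o["eef_pos"],o["eef_rot"],o["wrist_force"],o["torque"],o["opening"])
w=o["eef_rot"]; print("yaw",np.degrees(2*np.arctan2(w[2],w[1])))
im=camera("top"); cv2.imwrite("pics/t2full.png",im); cv2.imwrite("pics/t2.png",cv2.resize(im[115:335,210:530],None,fx=2.5,fy=2.5,interpolation=cv2.INTER_CUBIC))
E
```

```text
7.525 [ 0.49938339 -0.00471521  0.12354625] [-8.20106166e-04  7.41316650e-01  6.71154803e-01 -4.27067397e-04] [-0.31076787 -0.09203743 -3.19260897] [0.01829893 0.02212666 0.02209328] 0.13223835495873099
yaw 84.31255587782638
```

View pics/t2.png

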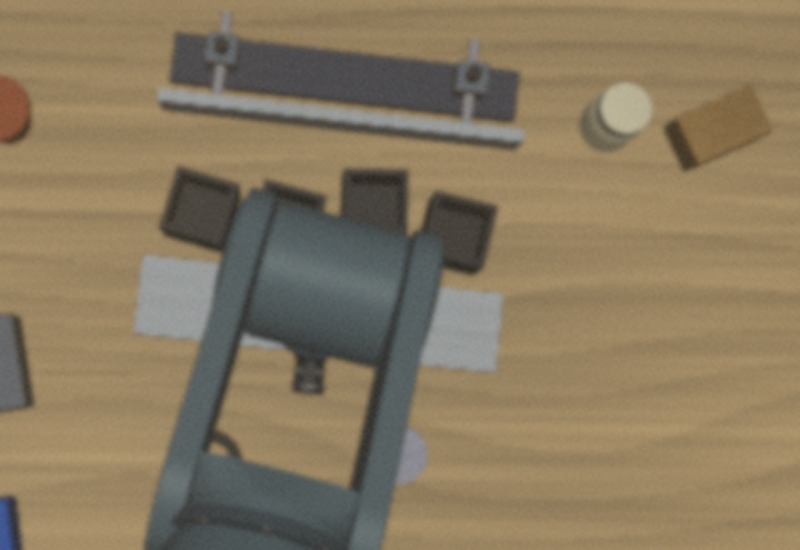

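The crop shows the blade gripped behind the pots, with its front edge running from (145,255) to (502,293), near parallel to the fence from (159,101) to (522,141). I'll measure both angles properly.

```bash
cat > fit.py <<'E'
from h import *
# fit a line by strongest gradient down columns; returns world pts
def edge(im,p,q,z,off=4,skip=()):
    g=cv2.GaussianBlur(cv2.cvtColor(im,cv2.COLOR_BGR2GRAY),(3,3),0).astype(float); W=[]
    for u in range(int(p[0])+2,int(q[0])-2):
        if any(a<=u<=b for a,b in skip): continue
        v=p[1]+(q[1]-p[1])*(u-p[0])/(q[0]-p[0]); r=np.arange(int(v)-off,int(v)+off+1)
        d=np.abs(g[r+1,u]-g[r-1,u]); d[d<d.max()*.4]=0
        W.append(pt("top",u,(d*r).sum()/d.sum(),z)[:2])
    W=np.array(W,np.float32); vx,vy,x,y=cv2.fitLine(W,cv2.DIST_HUBER,0,.01,.01).ravel()
    if vy<0: vx,vy=-vx,-vy
    return np.degrees(np.arctan2(vy,vx)),np.array([x,y]),W
E
python3 - <<'E'
from fit import *
im=cv2.imread("pics/t2full.png"); C=lambda a,b:(210+a/2.5,115+b/2.5)
for n,p,q,z,s in [("front",C(145,255),C(502,293),.111,[(294,388)]),("rear",C(134,332),C(497,371),.111,[(284,384)]),("fenceback",C(159,90),C(522,130),.043,[(295,302),(393,401)]),("base rear",C(178,33),C(518,70),.005,[(295,306),(393,406)]),("fence front",C(159,98),C(522,138),.043,[])]:
    a,c,W=edge(im,p,q,z,3,s); print(n,a,c,W[0],W[-1])
E
```

```text
front 84.69041 [0.5467128 0.0169896] [0.55859345 0.1392124 ] [ 0.52854145 -0.16297626]
rear 84.28053 [ 0.4755477  -0.01016239] [0.49187067 0.14903282] [ 0.46151838 -0.15822358]
fenceback 84.37923 [ 0.71002406 -0.04084442] [0.71834755 0.13729264] [ 0.69407904 -0.19473843]
base rear 83.84164 [ 0.77655303 -0.03563448] [0.792954   0.12245541] [ 0.7591139  -0.19998628]
fence front 83.93927 [0.7015176  0.00394505] [0.71617734 0.13725717] [ 0.6799972  -0.19464344]
```

Emit:
{"name": "servo_tool", "arguments": {
  "commands": "0 0 0.004 -3 -6 20 0; 0 0 0 0 0 30 0; 0 0 0 0 0 30 0; 0 0 0 0 0 12 0; 0 0 0 0 0 6 0"
}}

```text
time_s: 8.2
eef_pos: [0.494, -0.0078, 0.026]
eef_rot: [-0.0, 0.743, 0.669, -0.0]
wrist_force: [-0.1, -0.4, -2.0]
opening: 0.133
grasp_force: 59.7
```

Emit:
{"name": "servo_tool", "arguments": {
  "commands": "0 0 0 0 4 0 0; 0 0 0 0 5 0 0; 0 0 0 0 5 0 0; 0 0 0 0 5 0 0; 0 0 0 0 5 0 0"
}}

```text
time_s: 8.82
eef_pos: [0.5185, -0.0104, 0.0265]
eef_rot: [0.0, 0.743, 0.669, 0.0]
wrist_force: [0.0, 0.5, -2.7]
opening: 0.133
grasp_force: 59.8
```

```bash
python3 - <<'E'
from h import *
o=get_obs(); print(o["time_s"],o["eef_pos"],o["wrist_force"],o["torque"]);w=o["eef_rot"]; print("yaw",np.degrees(2*np.arctan2(w[2],w[1])))
E
```

```text
8.825 [ 0.51847374 -0.01044407  0.02645923] [ 4.85852877e-04  4.97560688e-01 -2.68897521e+00] [0.02217371 0.05730114 0.00281452]
yaw 83.98419682448598
```

Emit:
{"name": "servo_tool", "arguments": {
  "commands": "0 0 0 0 5 0 0; 0 0 0 0 5 0 0; 0 0 0 0 5 0 0; 0 0 0 0 5 0 0; 0 0 0 0 5 0 0"
}}

```text
time_s: 9.45
eef_pos: [0.543, -0.0129, 0.0262]
eef_rot: [-0.0, 0.743, 0.669, -0.0]
wrist_force: [-1.1, -0.2, -3.7]
opening: 0.132
grasp_force: 59.8
```

Emit:
{"name": "servo_tool", "arguments": {
  "commands": "0 0 0 0 5 0 0; 0 0 0 0 5 0 0; 0 0 0 0 5 0 0; 0 0 0 0 5 0 0; 0 0 0 0 5 0 0"
}}

```text
time_s: 10.07
eef_pos: [0.568, -0.0156, 0.0262]
eef_rot: [-0.0, 0.743, 0.669, -0.0]
wrist_force: [-1.1, -0.3, -4.8]
opening: 0.129
grasp_force: 59.7
```

Emit:
{"name": "servo_tool", "arguments": {
  "commands": "0 0 0 0 3 0 0; 0 0 0 0 2 0 0; 0 0 0 0 2 0 0; 0 0 0 0 2 0 0; 0 0 0 0 0 0 0"
}}

```text
time_s: 10.7
eef_pos: [0.5771, -0.0166, 0.0264]
eef_rot: [0.0, 0.743, 0.669, 0.0]
wrist_force: [-1.0, 0.9, -3.8]
opening: 0.138
grasp_force: 59.8
```

```bash
python3 - <<'E'
from h import *
o=get_obs(); print(o["time_s"],o["eef_pos"],o["wrist_force"],o["torque"]);w=o["eef_rot"]; print("yaw",np.degrees(2*np.arctan2(w[2],w[1])))
im=camera("scene"); cv2.imwrite("pics/s3.png",cv2.resize(im[200:370,190:410],None,fx=3.5,fy=3.5,interpolation=cv2.INTER_CUBIC))
E
```

```text
10.7 [ 0.57707272 -0.01660297  0.02637612] [-0.99961981  0.8949481  -3.78443818] [ 0.074182    0.16962114 -0.01014974]
yaw 83.98006296868995
```

View pics/s3.png

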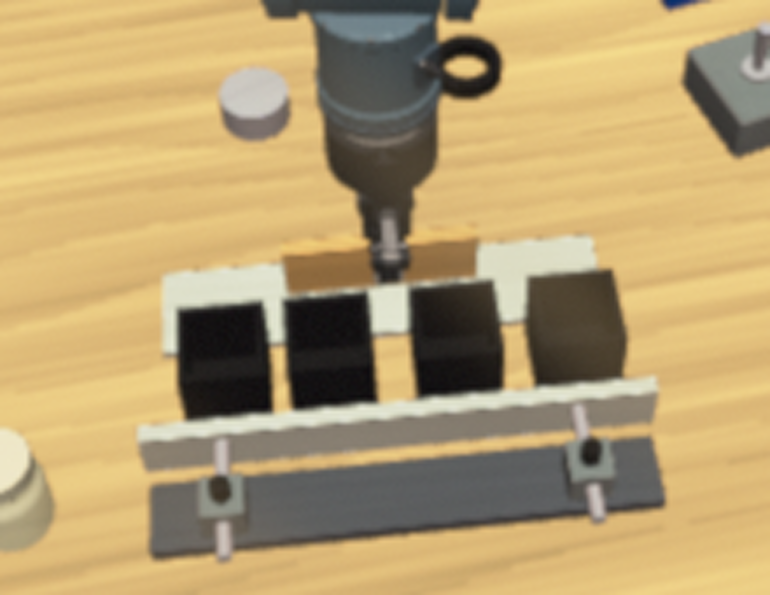

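The crop shows all four pots (225,360), (330,350), (455,340) and (575,325) squared up on the blade edge, just short of the fence. I'll go on slowly.

Emit:
{"name": "servo_tool", "arguments": {
  "commands": "0 0 0 0 2 0 0; 0 0 0 0 2 0 0; 0 0 0 0 2 0 0; 0 0 0 0 2 0 0; 0 0 0 0 2 0 0"
}}

```text
time_s: 11.38
eef_pos: [0.5867, -0.0176, 0.0263]
eef_rot: [-0.0, 0.743, 0.669, 0.0]
wrist_force: [-1.6, 0.0, -2.6]
opening: 0.131
grasp_force: 59.9
```

Emit:
{"name": "servo_tool", "arguments": {
  "commands": "0 0 0 0 1 0 0; 0 0 0 0 1 0 0; 0 0 0 0 1 0 0"
}}

```text
time_s: 11.75
eef_pos: [0.5896, -0.0179, 0.0263]
eef_rot: [0.0, 0.743, 0.669, 0.0]
wrist_force: [-3.1, 0.9, -3.0]
opening: 0.13
grasp_force: 59.9
```

Emit:
{"name": "servo_tool", "arguments": {
  "commands": "0 0 0 0 1 0 0; 0 0 0 0 0 0 0"
}}

```text
time_s: 12.0
eef_pos: [0.5908, -0.018, 0.0263]
eef_rot: [0.0, 0.743, 0.669, 0.0]
wrist_force: [-0.4, 0.8, -3.8]
opening: 0.136
grasp_force: 59.7
```

Emit:
{"name": "servo_tool", "arguments": {
  "commands": "0 0 0 0 1 0 0; 0 0 0 0 0 0 0"
}}

```text
time_s: 12.25
eef_pos: [0.5917, -0.0181, 0.0263]
eef_rot: [0.0, 0.743, 0.669, 0.0]
wrist_force: [-1.2, 0.1, -5.0]
opening: 0.129
grasp_force: 59.8
```

Emit:
{"name": "servo_tool", "arguments": {
  "commands": "0 0 0 0 0.7 0 0; 0 0 0 0 0 0 0"
}}

```text
time_s: 12.5
eef_pos: [0.5924, -0.0182, 0.0263]
eef_rot: [0.0, 0.743, 0.669, 0.0]
wrist_force: [-0.6, -0.4, -2.7]
opening: 0.134
grasp_force: 59.7
```

Emit:
{"name": "servo_tool", "arguments": {
  "commands": "0 0 0 0 0.7 0 0; 0 0 0 0 0 0 0"
}}

```text
time_s: 12.75
eef_pos: [0.5931, -0.0183, 0.0263]
eef_rot: [0.0, 0.743, 0.669, 0.0]
wrist_force: [-1.5, 0.6, -3.7]
opening: 0.132
grasp_force: 59.7
```

```bash
cat > o.py <<'E'
from h import *
o=get_obs(); print(o["time_s"],o["eef_pos"],o["wrist_force"],o["torque"]);w=o["eef_rot"]; print("yaw",np.degrees(2*np.arctan2(w[2],w[1])))
E
python3 o.py
```

```text
12.75 [ 0.59308932 -0.01827599  0.02631448] [-1.50732963  0.61072386 -3.68356178] [0.01030105 0.28090636 0.02645658]
yaw 83.98394076554676
```

Emit:
{"name": "servo_tool", "arguments": {
  "commands": "0 0 0 0 0.6 0 0; 0 0 0 0 0 0 0"
}}

```text
time_s: 13.0
eef_pos: [0.5934, -0.0183, 0.0263]
eef_rot: [-0.0, 0.743, 0.669, -0.0]
wrist_force: [-3.6, 0.9, -2.5]
opening: 0.137
grasp_force: 60.1
```

Emit:
{"name": "servo_tool", "arguments": {
  "commands": "0 0 0 0 0.6 0 0; 0 0 0 0 0 0 0"
}}

```text
time_s: 13.25
eef_pos: [0.5935, -0.0182, 0.0262]
eef_rot: [-0.001, 0.743, 0.669, -0.0]
wrist_force: [-4.9, 1.1, -0.6]
opening: 0.133
grasp_force: 60.3
```

```bash
python3 o.py
```

```text
13.25 [ 0.59351069 -0.01819158  0.02616758] [-4.90535031  1.06845596 -0.57230931] [ 0.07060933  0.81996401 -0.13494932]
yaw 83.98303806120362
```

Emit:
{"name": "servo_tool", "arguments": {
  "commands": "0 0 0.002 0 0.6 0 0; 0 0 0 0 0 0 0"
}}

```text
time_s: 13.5
eef_pos: [0.5935, -0.0182, 0.026]
eef_rot: [-0.001, 0.744, 0.668, -0.001]
wrist_force: [-7.0, 0.2, -0.2]
opening: 0.132
grasp_force: 60.5
```

```bash
python3 o.py
```

```text
13.5 [ 0.59351249 -0.01823565  0.02601541] [-7.02928055  0.20726423 -0.17905682] [0.12094154 1.13318409 0.00150155]
yaw 83.8859031098112
```

Emit:
{"name": "servo_tool", "arguments": {
  "commands": "0 0 0.002 0 0.6 0 0; 0 0 0 0 0 0 0"
}}

```text
time_s: 13.75
eef_pos: [0.5936, -0.0182, 0.0259]
eef_rot: [-0.002, 0.744, 0.668, -0.001]
wrist_force: [-8.2, 0.9, 2.6]
opening: 0.133
grasp_force: 60.7
```

```bash
python3 o.py
```

```text
13.75 [ 0.59355851 -0.01822872  0.02591116] [-8.17877118  0.92325197  2.58228183] [0.15227071 1.41444213 0.11639738]
yaw 83.79085153019184
```

Emit:
{"name": "servo_tool", "arguments": {
  "commands": "0 0 -0.001 0 0.6 0 0; 0 0 0 0 0.6 0 0; 0 0 0 0 0 0 0"
}}

```text
time_s: 14.12
eef_pos: [0.5936, -0.0182, 0.0256]
eef_rot: [-0.002, 0.744, 0.668, -0.002]
wrist_force: [-11.5, 0.3, 4.0]
opening: 0.134
grasp_force: 61.1
```

```bash
python3 o.py
```

```text
14.125 [ 0.59363573 -0.01822461  0.02564914] [-11.45503542   0.26121923   4.00388369] [0.18900672 2.05043736 0.10020502]
yaw 83.85206679781005
```

Emit:
{"name": "servo_tool", "arguments": {
  "commands": "0 0 0 0 0.6 0 0; 0 0 0 0 0.5 0 0; 0 0 0 0 0 0 0; 0 0 0 0 0 0 0"
}}

```text
time_s: 14.62
eef_pos: [0.5937, -0.0182, 0.0254]
eef_rot: [-0.003, 0.744, 0.668, -0.003]
wrist_force: [-15.0, 1.0, 7.6]
opening: 0.13
grasp_force: 61.4
```

```bash
python3 o.py
```

```text
14.625 [ 0.59367527 -0.01818534  0.02542746] [-14.97259971   0.97395393   7.56772017] [0.18409097 2.52595395 0.04425846]
yaw 83.85846922920315
```

Emit:
{"name": "servo_tool", "arguments": {
  "commands": "0 0 0 0 0 0 0; 0 0 0 0 0 0 0; 0 0 0 0 0 0 0"
}}

```text
time_s: 15.0
eef_pos: [0.5937, -0.0182, 0.0254]
eef_rot: [-0.003, 0.744, 0.668, -0.003]
wrist_force: [-15.6, 1.2, 6.2]
opening: 0.132
grasp_force: 61.4
```

```bash
python3 o.py; python3 - <<'E'
from h import *
im=camera("scene"); cv2.imwrite("pics/s4.png",cv2.resize(im[200:370,190:410],None,fx=3.5,fy=3.5,interpolation=cv2.INTER_CUBIC))
E
```

```text
15.0 [ 0.5936557  -0.01817249  0.02540278] [-15.60256616   1.19729086   6.19472192] [0.18512753 2.47733683 0.05813538]
yaw 83.86251482442778
```

View pics/s4.png

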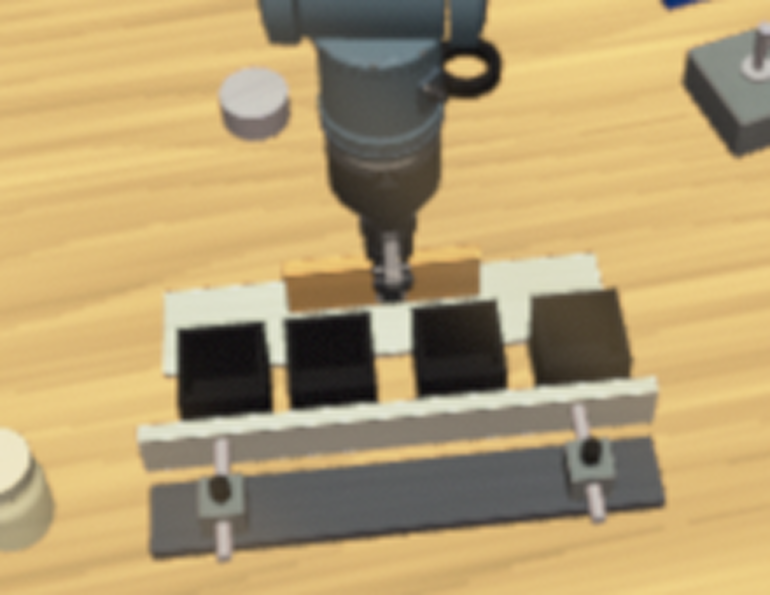

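The crop shows the row flush and square on the fence. I read 15 N with almost no yaw torque, so the load is even. Now I'll back off, lay the straightedge down and release it.

Emit:
{"name": "servo_tool", "arguments": {
  "commands": "0 0 0 0 -3 0 0; 0 0 0 0 -3 0 0; 0 0 0 0 -10 0 0; 0 0 0 0 -12 0 0; 0 0 0 0 -12 0 0"
}}

```text
time_s: 15.68
eef_pos: [0.557, -0.0143, 0.0263]
eef_rot: [0.0, 0.744, 0.668, 0.0]
wrist_force: [-0.5, 0.3, -3.5]
opening: 0.13
grasp_force: 60.0
```

Emit:
{"name": "servo_tool", "arguments": {
  "commands": "0 0 0 0 0 2.5 0; 0 0 0 0 0 1 0; 0 0 0 0 0 1 0; 0 0 0 0 0 0.5 0; 0 0 0 0 0 0 0"
}}

```text
time_s: 16.3
eef_pos: [0.558, -0.0145, 0.0212]
eef_rot: [-0.0, 0.744, 0.668, -0.0]
wrist_force: [-0.3, -0.1, -2.9]
opening: 0.133
grasp_force: 59.9
```

```bash
python3 o.py
```

```text
16.3 [ 0.55795431 -0.01448099  0.02118867] [-0.29660081 -0.11892149 -2.91191734] [0.01718342 0.04647511 0.01892674]
yaw 83.81124668899186
```

Emit:
{"name": "servo_tool", "arguments": {
  "commands": "0 0 0 0 0 0.6 0; 0 0 0 0 0 0.6 0; 0 0 0 0 0 0 0; 0 0 0 0 0 0 0.3; 0 0 0 0 0 0 0.6"
}}

```text
time_s: 16.92
eef_pos: [0.5582, -0.0145, 0.0202]
eef_rot: [0.0, 0.744, 0.668, 0.0]
wrist_force: [0.0, -0.2, -0.1]
opening: 0.499
grasp_force: 0.0
```

Emit:
{"name": "servo_tool", "arguments": {
  "commands": "0 0 0 0 0 0 0.6; 0 0 0 0 0 -10 0.6; 0 0 0 0 0 -30 0.6; 0 0 0 0 0 -50 0.6; 0 0 0 0 0 -55 0.6"
}}

```text
time_s: 17.55
eef_pos: [0.5574, -0.0144, 0.1667]
eef_rot: [-0.0, 0.744, 0.668, -0.0]
wrist_force: [0.8, -0.3, 0.7]
opening: 0.596
grasp_force: 0.0
```

```bash
python3 - <<'E'
from h import *
t=camera("top"); s=camera("scene"); cv2.imwrite("pics/t5f.png",t); cv2.imwrite("pics/s5f.png",s)
a=cv2.resize(t[235:290,175:230],None,fx=7,fy=7,interpolation=cv2.INTER_CUBIC)
b=cv2.resize(s[195:250,378:433],None,fx=7,fy=7,interpolation=cv2.INTER_CUBIC)
c=cv2.resize(t[120:193,225:380],(774,200)) if 0 else None
cv2.imwrite("pics/box.png",np.hstack([a,b]))
E
```

```text
(no output)
```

View pics/box.png

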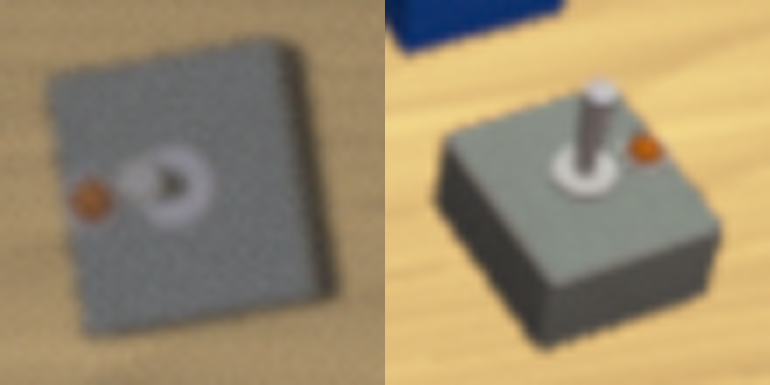

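Left is the top view: tip at (140,180), ring at (178,186), lamp at (91,199). Right is the scene view: tip at (600,92), ring at (585,170), lamp at (645,148).

```bash
python3 - <<'E'
from h import *
T=lambda a,b,z: pt("top",175+a/7,235+b/7,z); S=lambda a,b,z: pt("scene",378+(a-385)/7,195+b/7,z)
f=lambda x:np.round(x,4).tolist()
print("tip",f(T(140,180,.096)),f(S(600,92,.096)))
print("ring",f(T(178,186,.046)),f(S(585,170,.046)))
L=(T(91,199,.049)+S(645,148,.049))/2; R=(T(178,186,.046)+S(585,170,.046))/2; print("lamp",f(L),np.degrees(np.arctan2(*(L-R)[[1,0]])))
q=[T(48,78,.045),T(275,38,.045),T(312,298,.045),T(88,335,.045)]; print(f(np.mean(q,0)))
e=q[0]-q[1]+q[3]-q[2]; print("yang",np.degrees(np.arctan2(e[1],e[0])))
o=get_obs(); print(o["eef_pos"],o["q"])
# straightedge & pots vs fence
im=cv2.imread("pics/t5f.png"); cv2.imwrite("pics/row.png",cv2.resize(im[115:275,200:480],None,fx=2.8,fy=2.8,interpolation=cv2.INTER_CUBIC))
E
```

```text
tip [0.4612, 0.3055, 0.096] [0.4674, 0.3051, 0.096]
ring [0.4611, 0.3058, 0.046] [0.4618, 0.3089, 0.046]
lamp [0.4573, 0.3343, 0.049] 98.76129842232268
[0.4609, 0.3051, 0.045]
yang 100.21532613535423
[ 0.56238121 -0.01540101  0.17304524] [-2.38329006e-01  2.03372350e-01  1.70407015e+00  2.73241793e-06
  1.22085830e+00 -1.30599027e-01]
```

Emit:
{"name": "servo_tool", "arguments": {
  "commands": "0 0 0 46 -21 0 0.3; 0 0 0 46 -21 0 0; 0 0 0 46 -21 0 0; 0 0 0 46 -21 0 0; 0 0 0 46 -21 0 0"
}}

```text
time_s: 18.27
eef_pos: [0.4775, 0.227, 0.1652]
eef_rot: [0.0, 0.744, 0.668, 0.0]
wrist_force: [0.9, 1.2, 0.4]
opening: 0.002
grasp_force: 0.0
```

Emit:
{"name": "servo_tool", "arguments": {
  "commands": "0 0 0 46 -21 0 0; 0 0 -0.14 0 0 0 0; 0 0 -0.13 0 0 0 0; 0 0 0 0 0 0 0; 0 0 0 0 0 0 0"
}}

```text
time_s: 18.9
eef_pos: [0.4624, 0.2734, 0.1651]
eef_rot: [-0.0, 0.649, 0.761, 0.0]
wrist_force: [0.3, -0.3, 0.0]
opening: 0.002
grasp_force: 0.0
```

```bash
python3 o.py; python3 - <<'E'
from h import *
o=get_obs(); w=o["eef_rot"]; y=2*np.arctan2(w[2],w[1]); n=np.array([np.cos(y),np.sin(y)]); m=np.array([n[1],-n[0]])
d=np.array([.4615,.306])-.035*np.array([-.165,.986])-np.array(o["eef_pos"])[:2]; print("to start dx dy mm",d@n*1e3,d@m*1e3,"dz",(o["eef_pos"][2]-.078)*1e3,o["opening"])
E
```

```text
18.9 [0.46235221 0.27337744 0.16509907] [ 0.28341078 -0.29514242  0.00399495] [ 0.01809146 -0.0051137   0.04269041]
yaw 99.12208915644607
to start dx dy mm -2.6440206518252105 4.561301525392926 dz 87.09907455638259 0.0015192641810998543
```

View pics/row.png

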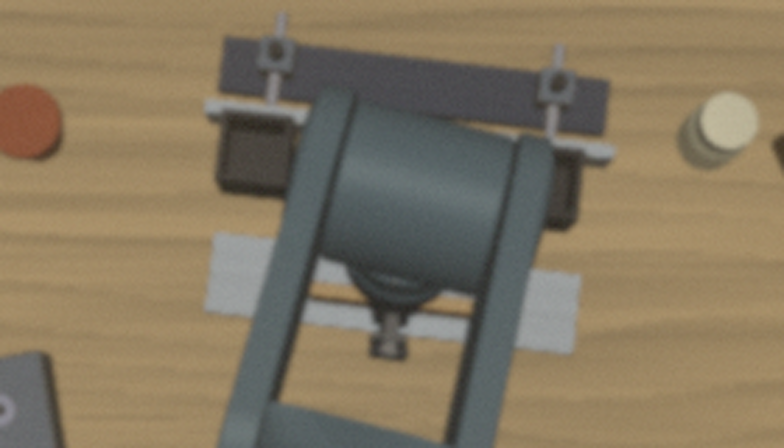

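The crop shows the straightedge flat and clear at (390,290), with pots 4 and 1 at (255,150) and (565,190) against the fence. Next I go down behind the toggle.

Emit:
{"name": "servo_tool", "arguments": {
  "commands": "0 0 0 -3 5 30 0; 0 0 0 0 0 30 0; 0 0 0 0 0 20 0; 0 0 0 0 0 7 0; 0 0 0 0 0 0 0"
}}

```text
time_s: 19.52
eef_pos: [0.4678, 0.2712, 0.0781]
eef_rot: [-0.0, 0.648, 0.762, -0.0]
wrist_force: [0.5, 0.6, 0.3]
opening: -0.002
grasp_force: 0.0
```

Emit:
{"name": "servo_tool", "arguments": {
  "commands": "0 0 0 5 0 0 0; 0 0 0 5 0 0 0; 0 0 0 4 0 0 0; 0 0 0 3 0 0 0; 0 0 0 0 0 0 0"
}}

```text
time_s: 20.15
eef_pos: [0.4649, 0.2884, 0.0781]
eef_rot: [0.0, 0.647, 0.762, 0.0]
wrist_force: [0.4, -0.9, -0.3]
opening: 0.002
grasp_force: 0.0
```

Emit:
{"name": "servo_tool", "arguments": {
  "commands": "0 0 0 3 0 0 0; 0 0 0 3 0 0 0; 0 0 0 2 0 0 0; 0 0 0 0 0 0 0"
}}

```text
time_s: 20.65
eef_pos: [0.4637, 0.296, 0.0781]
eef_rot: [0.0, 0.647, 0.762, -0.0]
wrist_force: [-0.8, -1.8, 1.4]
opening: 0.0
grasp_force: 0.9
```

```bash
python3 o.py
```

```text
20.65 [0.46372307 0.29603474 0.07810049] [-0.77682379 -1.82900361  1.41010392] [-0.28439456  0.00164943  0.00334287]
yaw 99.29478337598043
```

Emit:
{"name": "servo_tool", "arguments": {
  "commands": "0 0 0 2 0 0 0; 0 0 0 2 0 0 0; 0 0 0 0 0 0 0"
}}

```text
time_s: 21.02
eef_pos: [0.463, 0.2999, 0.0779]
eef_rot: [0.0, 0.648, 0.762, -0.0]
wrist_force: [0.2, -1.8, -0.3]
opening: 0.002
grasp_force: 1.2
```

```bash
python3 o.py
```

```text
21.025 [0.46296894 0.2999251  0.07793618] [ 0.15399941 -1.77053403 -0.28307581] [-0.40804518  0.07115496  0.04579973]
yaw 99.2900239907908
```

Emit:
{"name": "servo_tool", "arguments": {
  "commands": "0 0 0 2 0 0 0; 0 0 0 0 0 0 0"
}}

```text
time_s: 21.28
eef_pos: [0.4626, 0.3018, 0.0778]
eef_rot: [-0.0, 0.648, 0.762, -0.0]
wrist_force: [0.4, -3.3, -1.5]
opening: -0.001
grasp_force: 1.4
```

```bash
python3 o.py
```

```text
21.275 [0.46258736 0.30183692 0.07784062] [ 0.35248305 -3.3446798  -1.51582733] [-0.56196718 -0.05651972  0.01767891]
yaw 99.28921071200192
```

Emit:
{"name": "servo_tool", "arguments": {
  "commands": "0 0 0 2 0 0 0; 0 0 0 0 0 0 0"
}}

```text
time_s: 21.52
eef_pos: [0.4623, 0.3039, 0.078]
eef_rot: [0.0, 0.648, 0.762, -0.0]
wrist_force: [-0.1, -4.8, -1.9]
opening: 0.0
grasp_force: 1.5
```

```bash
python3 o.py
```

```text
21.525 [0.46234848 0.30389086 0.07797282] [-0.13304333 -4.83497793 -1.94149688] [-0.69385667 -0.07265842  0.01624661]
yaw 99.28970707624775
```

Emit:
{"name": "servo_tool", "arguments": {
  "commands": "0 0 0 1.5 0 0 0; 0 0 0 0 0 0 0"
}}

```text
time_s: 21.78
eef_pos: [0.4622, 0.3054, 0.0781]
eef_rot: [0.0, 0.648, 0.762, -0.0]
wrist_force: [1.1, -4.6, -1.3]
opening: 0.001
grasp_force: 1.7
```

```bash
python3 o.py
```

```text
21.775 [0.46220316 0.30539018 0.07808272] [ 1.06596626 -4.60041727 -1.33681208] [-0.69330174 -0.05987592  0.03886599]
yaw 99.2851381852058
```

Emit:
{"name": "servo_tool", "arguments": {
  "commands": "0 0 0 1.5 0 0 0; 0 0 0 0 0 0 0"
}}

```text
time_s: 22.02
eef_pos: [0.4621, 0.3058, 0.078]
eef_rot: [0.001, 0.647, 0.762, -0.001]
wrist_force: [1.6, -9.4, 0.2]
opening: 0.0
grasp_force: 4.0
```

```bash
python3 o.py
```

```text
22.025 [0.46211704 0.30579781 0.07795906] [ 1.55256859 -9.44778777  0.1654952 ] [-1.51966052 -0.2344528  -0.01492115]
yaw 99.29794450909088
```

The end stop shows in the force: it jumped to 9.4 N. I'll hold for a second, then back off gently.

Emit:
{"name": "servo_tool", "arguments": {
  "commands": "0 0 0 0 0 0 0; 0 0 0 0 0 0 0; 0 0 0 0 0 0 0; 0 0 0 0 0 0 0; 0 0 0 0 0 0 0"
}}

```text
time_s: 22.65
eef_pos: [0.4621, 0.3058, 0.078]
eef_rot: [0.001, 0.648, 0.762, -0.001]
wrist_force: [1.4, -8.2, -1.4]
opening: -0.003
grasp_force: 3.9
```

Emit:
{"name": "servo_tool", "arguments": {
  "commands": "0 0 0 0 0 0 0; 0 0 0 0 0 0 0; 0 0 0 0 0 0 0; 0 0 0 0 0 0 0; 0 0 0 -4 0 0 0"
}}

```text
time_s: 23.28
eef_pos: [0.4627, 0.303, 0.0783]
eef_rot: [-0.0, 0.648, 0.762, 0.0]
wrist_force: [-0.2, -2.1, 2.2]
opening: 0.0
grasp_force: 1.5
```

Emit:
{"name": "servo_tool", "arguments": {
  "commands": "0 0 0 -6 0 0 0; 0 0 0 -8 0 0 0; 0 0 0 -10 0 0 0; 0 0 0 -14 0 0 0; 0 0 0 -10 0 -20 0"
}}

```text
time_s: 23.9
eef_pos: [0.4691, 0.2541, 0.0967]
eef_rot: [-0.001, 0.648, 0.762, -0.002]
wrist_force: [-0.3, 0.6, -0.4]
opening: 0.001
grasp_force: 0.0
```

Emit:
{"name": "servo_tool", "arguments": {
  "commands": "0 0 0 -40 0 -40 0; 0 0 0 -50 -10 0 0; 0 0 0 -50 -20 0 0; 0 0 0 -50 -20 0 0; 0 0 0 0 0 0 0"
}}

```text
time_s: 24.52
eef_pos: [0.4511, 0.0566, 0.1381]
eef_rot: [0.0, 0.65, 0.76, -0.0]
wrist_force: [0.5, 0.2, 0.3]
opening: -0.002
grasp_force: 0.0
```

```bash
python3 o.py; python3 - <<'E'
from h import *
s=camera("scene"); cv2.imwrite("pics/s6.png",cv2.resize(s[170:370,170:440],None,fx=2.9,fy=2.9,interpolation=cv2.INTER_CUBIC))
E
```

```text
24.525 [0.45111099 0.05663819 0.13813242] [0.46200318 0.20918917 0.29125721] [-0.03275465  0.01277481 -0.01692169]
yaw 98.96440994242556
```

View pics/s6.png

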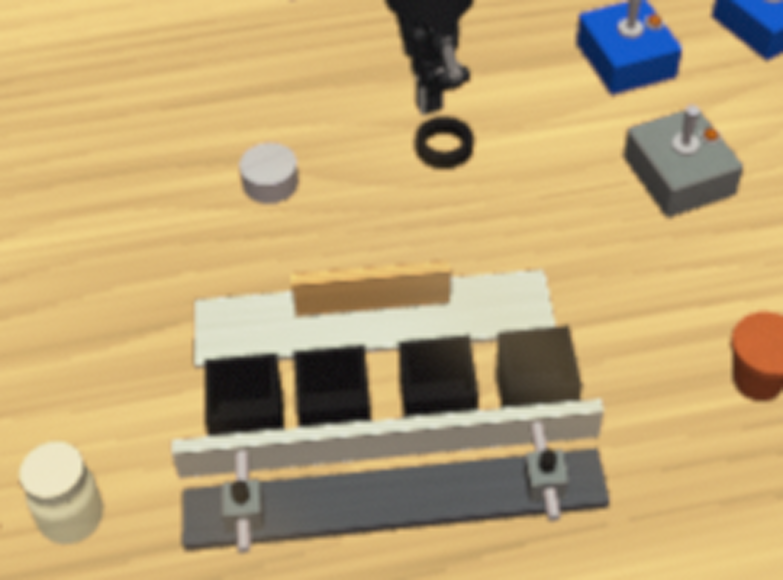

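The last crop shows the row straight on the fence (pots from (240,390) to (540,365)), the straightedge flat and clear at (375,305), and the toggle upright again at (690,130). Handing in.

```bash
python3 -c "
from bench import *
print(hand_in())"
```

```text
the job is handed in; nothing more can be done
None
```

I handed the job in at 24.5 s; no verdict came back. The four pots were pressed to the fence at about 15 N and left in a straight row, the straightedge was laid flat and clear of them, and the toggle was held on its lamp-side end stop for over a second and sprang back upright.

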